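Lock the coal-sample case with its key

TASK

Lock the sample case: lift the key from its stand, put it into the lock barrel and, pressing only lightly, turn it gently back and forth until you feel it drop into the hidden keyway, then push it fully home before turning the lock. Turn the key clockwise until the locking tongue has swung right across the lid to its stop, and let go, leaving the key standing in the lock. Work the tongue only through the key, never force the key, and leave the tin, jar and brush where they are.

Things in the scene. Friction and masses are not known exactly. Their poses are not given: they have to be found in the camera images.
- key: Loose plain steel key, 0.11 kg, 93 mm tall, upright. Origin at its blade's bottom centre, z up. From the bottom: flat blade 24 (x) x 6 mm (y), z 0-13; barrel z 13-32, 19 mm diameter widening to 24.2 mm by z 17; flange 40 mm diameter, z 33-37; shank 10 mm diameter, z 37-61; flat bow to grip, 44 (x) x 10 mm (y), z 61-93. A half turn about z makes no difference.
- stand: Fixed grey plastic key stand: block 70 x 70 x 50 mm high on a foot 110 x 90 x 6 mm. Origin at the underside centre, z up. The key stands in its central 29 mm square hole, 45 mm deep, with the flange on the block's top and the blade end 17 mm above the table; it lifts straight out.
- case: Fixed grey steel sample case, aluminium lid (top 66 mm above the table; spans x 47 to 243, y -98 to 98 mm in its frame) and before it the upright steel lock barrel, 48 mm diameter, 80 mm high. Origin on the table on the barrel's axis, z up, x from the barrel towards the case. A steel stop lug stands on the lid at x 75, y -26 mm, up to 82 mm high.
- lock_mouth (a point): Centre of the lock barrel's open mouth, at the rim, 80 mm above the table; axes as the case's. The mouth is a funnel 37 mm wide narrowing to a 26.6 mm bore within 5 mm. A soft black dust brush inside hides the core and gives no resistance.
- core_top (a point): Point on the lock axis 18 mm below the rim: top of the core, where the blade end first meets resistance. The core yields down at 0.7 N/mm (2.5 N to start) for 7 mm, then is solid. Its slot, 8.4 mm wide, 12 mm deep, takes the blade only within about 0.1 rad. While the tongue is at 0 the slot lies along the case's x, turned by a hidden angle of up to 0.6 rad either way, new each time.
- key_home (a point): Point on the lock axis 30 mm below the rim: the blade end's place when the key is fully home (flange 3 mm above the rim, still springy below). When the blade finds the slot, the core springs up round it and the push on the key falls away; the key then sinks freely to here. At a wrong angle it stops solid at 25 mm.
- tongue (a joint): Angle of the locking tongue, rad: 0 open (at the start, pointing 0.9 rad to the left of the case's x), growing clockwise seen from above, 0.9 at its stop (locked, along the case's x over the lid beside the lug). It turns with the core's slot (0.1 rad of play and a torsion buffer of 1.1 N m/rad, which softens the stop), against 0.07 N m of friction, and stays where it is left.
- tongue_tip (a point): Upper side of the free end of the flat dark steel tongue, 94 mm from the lock axis, 74 mm above the table; the tongue is 18 mm wide and 6 mm thick and comes from a dark ring around the lock barrel. Its x points outward along the tongue.
- tin: Bystander: loose open steel sample tin, 130 x 90 x 35 mm, origin at its underside centre.
- jar: Bystander: loose white plastic jar, 60 mm diameter, 85 mm high, origin at its underside centre.
- brush: Bystander: loose hand brush lying on the table, origin at the underside of its middle.
Mind the look-alikes: they are no part of the job. Several things have the shape of the key; the one meant has the colours described above.

How it is judged (in metres and radians):
On the way, in this order (a step that is already met when the one before it is completed fails the run):
1. the key's blade has dropped into the hidden slot and is pushed fully home, the tongue not yet turned (z of key in the frame of lock_mouth below -0.028 m and horizontal distance between key and lock_mouth below 0.006 m and value of joint tongue below 0.3 rad), for 0.2 s.
2. the tongue is turned across the lid to its stop (value of joint tongue above 0.82 rad), for 0.2 s.
At the end, for the whole second after the job is handed in: The tongue is across the lid within 0.1 rad of its stop; the key stands in the lock, its blade end at least 27 mm below the rim and within 6 mm of the lock axis, upright within 0.2 rad, at rest and released (value of joint tongue above 0.8 rad and z of key in the frame of lock_mouth below -0.027 m and horizontal distance between key and lock_mouth below 0.006 m and angle between key's own z axis and vertical below 0.2 rad and linear speed of key below 0.02 m/s); the robot touches nothing.
It fails at once if the key is forced: more than 25 N between key and lock, all contacts added up (contact force between key and case above 25 N).
It fails at once if the gripper pushes on the case, lock or tongue itself (over 5 N) (contact force between any of the fingers, the arm and case above 5 N).
It fails at once if a bystander is pushed more than 25 mm (distance of any of tin, jar, brush from where it was at the start of the episode above 0.025 m).
It also fails if it takes over 72 s, if anything falls off the work surface, if the arm or the gripper's body presses on something with over 40 N, if the wrist force passes 120 N, or if a joint passes its speed limit or range.

ROBOT

A 6-joint arm with a two-finger parallel gripper is mounted at the origin on the work surface. World frame = base frame: x ahead of the robot, y to its left, z up, the work surface at z = 0. Lengths are in mm, angles in rad, forces in N, time in s.
With the tool pointing down it reaches from about 300 to 775 mm from the base axis. Payload 14.6 kg.
Tool frame: the origin (TCP) lies on the centre line of the jaws, within the pads' length; the fingertips stand 22 mm ahead of it and the grasp point (between the pads) lies 3 mm ahead of it (manip.tcp_to_tips is the distance from the TCP to the fingertips, in mm); z points along the fingers, y is the direction in which the jaws open and shut (so a half turn about z gives the same grasp; the last joint's range is limited). The gripper opens to 94 mm and grips with 3 to 60 N. Pads are 16 mm wide; open, the fingers measure 119 mm over their backs; the gripper's body (75 mm by 177 mm) begins 78 mm behind the grasp point.
Start: joints at [1.229, 0.3, 1.521, -0, 1.321, -0.067], TCP at [149.243, 529.354, 227.446] pointing down, gripper open.
Joint ranges: [-3.03, 3.03], [-0.79, 2.21], [0.23, 2.52], [-1.04, 4.18], [0, 3.07], [-2.55, 2.55]. Speed limits (rad/s): [2.22, 2.22, 2.57, 3.14, 3.14, 3.14].

INTERFACE

Orientations are given as [roll, pitch, yaw] about the fixed x, y, z axes, in that order (R = Rz(yaw) Ry(pitch) Rx(roll)).
In Python, from cell import manip, vision, workorder gives the robot as it stands.
- The arm moves only by the tool carry_out, never from a script. Its argument "deltas" is a list of rows, each a list of 3 entries, a list of its own where there are three numbers: the shift along the tool's x, y, z in cm, then the turn about the tool's z in degrees, then the opening, from 0 (shut) to 1 (fully open). A call has 1 to 20 rows; each row shifts and turns the commanded pose from where the row before left it, along the tool's axes as they then stand; what a row does not reach is not made up. A row lasts 1/12 s, in which the tool goes at most 41.7 mm and 7.16 degrees, less where a joint would pass 70% of its speed; a pose out of reach is approached as far as the arm can. A call with a gripper value outside its range is refused whole. The fingers move at their own pace and stop on an object; "grip_force" is the grip in N (left out, the last holds). Time passes only in rows, so rows that do not move let the fingers close. It gives the time, the measured TCP pose, the force and the opening at its end, in the units of the state.
- manip.read_state(): the state, without advancing time (a new reading comes with each control period).
- vision.camera(name): name is "side" or "top"; returns (picture, depth): 480x640x3 uint8, red, green, blue; 480x640 float32, mm along the optical axis (not along the pixel's ray), 0 where there is no reading.
- vision.calibration(name): a dict with "mtx" (3x3 intrinsics, pixels), "eye" and "orientation" of the camera in the world. Camera axes: x right, y down, z forward; pixel columns grow to the right and rows downward; lengths in mm; the calibration is good to about 2 mm. A picture is of the moment at which its call begins. calibration takes no time and is no camera call.
- workorder.sign_off(): hands the job in, once; it reports no verdict.
The state is a dict: "clock": time; "joints": joint angles; "qd": joint speeds; "effort": joint torques, N m; "eef_pos": TCP position; "eef_rot": TCP orientation; "wrist_force": force on the tool from outside, world axes, zero at the start; "moment": the same for the moment, N m; "finger_gap": finger opening in mm.
Only numpy, scipy, OpenCV 4.12 (cv2) and the standard library are available. Lean on these libraries where they do the work, as an engineer would, in place of code of your own. Each camera call takes 0.05 s, during which the arm holds its last target.

## Working session

There is one attempt and no reset: what is moved stays moved. The work goes in short steps, Python scripts to look and compute and a tool call to move; the robot and the scene stay as the last step left them, time stands still between calls to the robot, and variables do not carry over. Pictures are saved under pics/ and viewed, and the job is handed in when it is done.

Besides the shell and the picture viewer there is one more tool, called by a JSON object that holds its "name" and its "arguments", one argument or row to a line. carry_out: Moves the arm, as the interface text tells. Its arguments: {"type":"object","properties":{"deltas":{"type":"array","items":{"type":"array"}},"grip_force":{"type":"number"}},"required":["deltas"]}

```bash
ls; mkdir -p pics; cat > h.py <<'E'
import numpy as np, cv2
from cell import manip, vision, workorder
def K(n):
    c=vision.calibration(n); return np.array(c["mtx"]),np.array(c["eye"],float),c["orientation"]
E
python3 - <<'E'
from h import *
s=manip.read_state()
for k,v in s.items(): print(k,v)
for n in ("side","top"):
    print(n,vision.calibration(n))
    p,d=vision.camera(n); cv2.imwrite(f"pics/{n}0.png",p[:,:,::-1]); np.savez(f"{n}0.npz",p=p,d=d)
print(manip.tcp_to_tips)
E
```

```text
pics
clock 0.0
joints [ 1.22935877e+00  3.00484438e-01  1.52163524e+00  2.69530969e-05
  1.32069932e+00 -6.66092392e-02]
qd [ 0.00115518  0.00066026  0.00012865 -0.0004287  -0.00053293  0.00047925]
effort [ 1.75402347e-04 -5.31805980e+01 -3.52741742e+01  7.08656665e-02
  2.43156654e-02 -8.48832906e-05]
eef_pos [149.17459121 529.11483692 226.85609129]
eef_rot [-3.14037076e+00 -1.07674179e-04  2.86675759e+00]
wrist_force [ 0.26618462 -1.37541215 -0.49825628]
moment [-0.00086918 -0.05279298  0.00464576]
finger_gap 94.22166212227943
side {'mtx': array([[516.47710622,   0.        , 321.54672292],
       [  0.        , 516.47710622, 237.3873963 ],
       [  0.        ,   0.        ,   1.        ]]), 'eye': array([268.14083244, 785.6057536 , 616.65166866]), 'orientation': array([-2.11401506, -0.01284823, -2.80011163])}
top {'mtx': array([[450.81999298,   0.        , 317.14126525],
       [  0.        , 450.81999298, 240.00417605],
       [  0.        ,   0.        ,   1.        ]]), 'eye': array([ 487.56018511,  -73.73292349, 1182.02576905]), 'orientation': array([-3.09741324,  0.01850641, -1.56047759])}
22.0
```

View pics/side0.png

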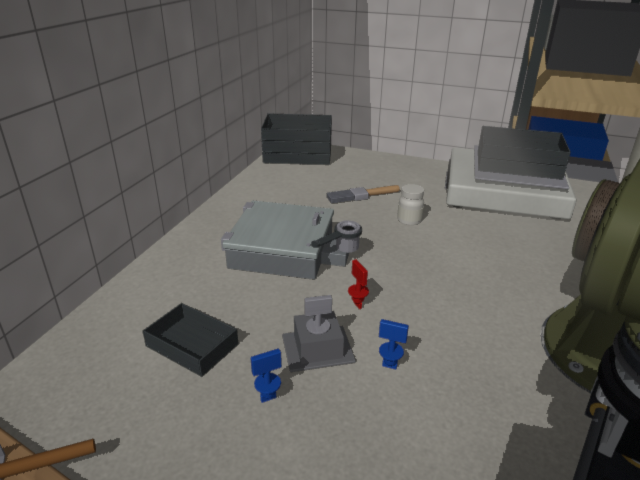

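View pics/top0.png

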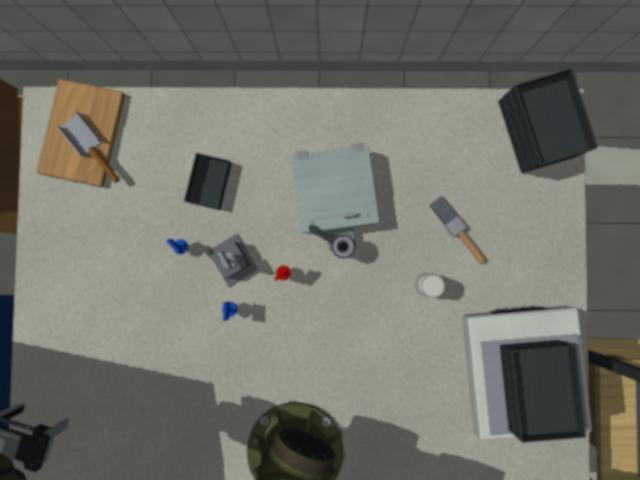

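The side view shows the steel key on the grey stand at about (319,310). The look-alikes are red at (359,285) and blue at (393,342) and (266,375); only the plain steel one fits. The lock barrel is at (348,232), the jar at (411,205), the tin at (190,338) and the brush at (365,193). Next I'll enlarge the key and the lock.

```bash
cat >> h.py <<'E'
from scipy.spatial.transform import Rotation as R
def cam(n):
    M,e,o=K(n); return M,e,R.from_euler('xyz',o).as_matrix()
def plane(n,u,v,z):
    M,e,Rm=cam(n); r=Rm@np.linalg.inv(M)@np.array([u,v,1.]); return e+r*(z-e[2])/r[2]
def proj(n,P):
    M,e,Rm=cam(n); q=(np.atleast_2d(P)-e)@Rm; q=q@M.T; return q[:,:2]/q[:,2:]
def cloud(n,d):
    M,e,Rm=cam(n); v,u=np.mgrid[:480,:640]; r=np.stack([u,v,np.ones_like(u)],-1)@np.linalg.inv(M).T
    return e+(r*d[...,None])@Rm.T
E
python3 - <<'E'
from h import *
s=np.load('side0.npz'); t=np.load('top0.npz')
a=cv2.resize(s['p'][200:380,220:420],None,fx=4,fy=3.3333,interpolation=cv2.INTER_CUBIC)
a=cv2.resize(s['p'][220:370,230:430],None,fx=4,fy=4,interpolation=cv2.INTER_CUBIC)
cv2.imwrite('pics/side_c.png',a[:,:,::-1])
a=cv2.resize(t['p'][190:300,200:380],None,fx=4.4,fy=4.4,interpolation=cv2.INTER_CUBIC)
cv2.imwrite('pics/top_c.png',a[:,:,::-1])
for n,z in(('side',s),('top',t)):
    c=cloud(n,z['d']); print(n,[c[y,x].round(1) for x,y in ([(348,228),(318,300),(275,218),(450,300)] if n=='side' else [(343,245),(230,258),(335,190),(400,350)])])
E
```

```text
side [array([ 523.4, -119.3,   74. ]), array([484.6, 173.8, 108.9]), array([ 690.2, -117.8,   65.8]), array([291.9, -45.7,   0.9])]
top [array([ 524.7, -116.4,   73.7]), array([489.9, 165.6,  55.7]), array([661.6, -95.7,  66.4]), array([ 256.5, -268.9,   -0.9])]
```

View pics/side_c.png

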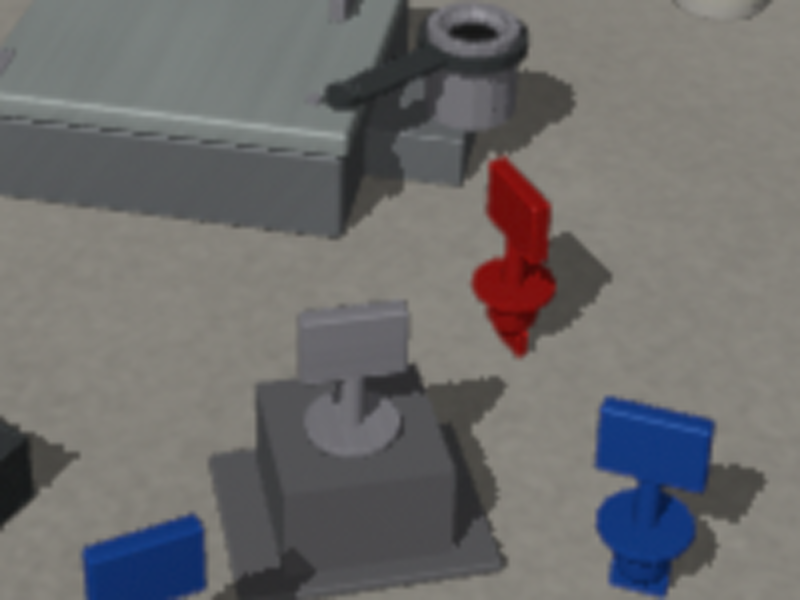

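View pics/top_c.png

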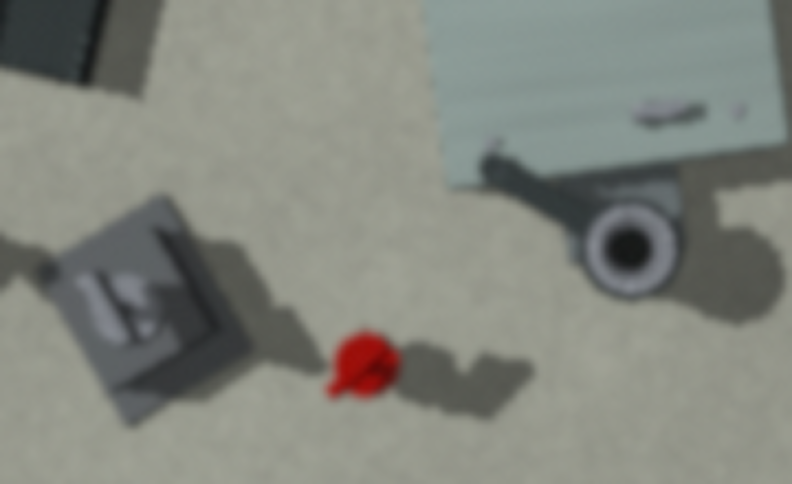

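```bash
python3 - <<'E'
from h import *
s=np.load('side0.npz'); t=np.load('top0.npz')
for n,z in(('side',s),('top',t)):
    c=cloud(n,z['d']); 
    m=(c[...,2]>80)&(c[...,2]<118)&(np.hypot(c[...,0]-487,c[...,1]-168)<45)
    P=c[m]; r=cv2.minAreaRect(P[:,:2].astype(np.float32)); print(n,'bow',m.sum(),P.mean(0).round(1),P.min(0).round(1),P.max(0).round(1),r)
    v=np.linalg.eigh(np.cov(P[:,:2].T))[1][:,1]; print(' dir',np.arctan2(v[1],v[0]))
    v,u=np.nonzero(m); print(' px',u.min(),u.max(),v.min(),v.max())
    m=(c[...,2]>104)&(c[...,2]<118)&(np.hypot(c[...,0]-487,c[...,1]-168)<45)
    if m.sum()>4:P=c[m]; print(' top',m.sum(),P.mean(0).round(1),P[:,2].max())
    m=(c[...,2]>76.5)&(c[...,2]<88)&(np.hypot(c[...,0]-525,c[...,1]+117)<32)
    P=c[m]; print('rim',m.sum(),cv2.minEnclosingCircle(P[:,:2].astype(np.float32)), np.median(P[:,2]))
    A=np.c_[2*P[:,:2],np.ones(len(P))];x=np.linalg.lstsq(A,(P[:,:2]**2).sum(1),rcond=None)[0];print(' circ',x[:2],np.sqrt(x[2]+x[0]**2+x[1]**2))
    m=(c[...,2]>62)&(c[...,2]<69)&(c[...,0]>540)&(c[...,0]<800)&(np.abs(c[...,1]+100)<150)
    P=c[m]; r=cv2.minAreaRect(P[:,:2].astype(np.float32)); print('lid',m.sum(),r,np.median(P[:,2]))
    m=(c[...,2]>45)&(c[...,2]<53)&(np.hypot(c[...,0]-487,c[...,1]-168)<60)
    P=c[m]; print('block',m.sum(),cv2.minAreaRect(P[:,:2].astype(np.float32)))
E
```

```text
side bow 492 [484.8 172.9  98.2] [465.9 157.3  80.2] [506.9 186.2 112.7] ((486.5418701171875, 169.94723510742188), (43.41640090942383, 15.584808349609375), 33.874820709228516)
 dir -2.591989238243921
 px 304 331 295 315
 top 179 [485.5 171.5 108.7] 112.68245952311509
rim 187 ((522.1260375976562, -113.17488098144531), 28.385587692260742) 79.79503109747645
 circ [ 522.51677312 -113.96438996] 21.064146280211
lid 4170 ((667.0213623046875, -94.79735565185547), (209.77638244628906, 199.24559020996094), 8.546052932739258) 66.58299641810595
block 948 ((485.87384033203125, 169.9178924560547), (70.52562713623047, 74.81193542480469), 31.36980438232422)
top bow 114 [484.7 167.6 105.1] [465.7 154.6  80.2] [504.3 183.8 113.5] ((484.0475769042969, 168.90451049804688), (43.418827056884766, 10.439276695251465), 31.289562225341797)
 dir -2.5984254975582997
 px 218 231 252 268
 top 84 [484.1 168.5 109.4] 113.46889379990876
rim 224 ((522.0707397460938, -118.6382827758789), 27.913618087768555) 79.50643978654466
 circ [ 520.21936366 -117.39662407] 20.44704792596919
lid 5402 ((667.8323974609375, -95.66339111328125), (203.8933563232422, 196.03892517089844), 8.248382568359375) 65.91183644398347
block 531 ((484.2486572265625, 169.53477478027344), (70.67604064941406, 71.01951599121094), 31.709941864013672)
```

```bash
python3 - <<'E'
from h import *
s=np.load('side0.npz'); t=np.load('top0.npz')
for n,z,(cx,cy) in(('side',s,(348,229)),('top',t,(343,246))):
    g=cv2.cvtColor(z['p'],cv2.COLOR_RGB2GRAY); k=8
    w=18; c=cv2.resize(g[cy-w:cy+w,cx-w:cx+w],None,fx=k,fy=k,interpolation=cv2.INTER_CUBIC)
    for th in (60,75,90):
        m=(c<th).astype(np.uint8); nl,l,st,ce=cv2.connectedComponentsWithStats(m)
        i=l[w*k,w*k]; 
        if i==0: print(n,th,'none');continue
        cn=cv2.findContours((l==i).astype(np.uint8),0,1)[0][0]
        if len(cn)<5: continue
        e=cv2.fitEllipse(cn); u=(e[0][0]+.5)/k-.5+cx-w; v=(e[0][1]+.5)/k-.5+cy-w
        print(n,th,st[i],np.array(e[1])/k,(u,v),plane(n,u,v,77).round(1),plane(n,u,v,80).round(1))
    cv2.imwrite(f'pics/rim_{n}.png',c)
E
```

```text
side 60 [  99  119   95   36 2525] [ 4.15810013 11.63693047] (347.81959342956543, 227.63142204284668) [ 522.8 -115.6   77. ] [ 521.4 -110.6   80. ]
side 75 [  96  117  101   40 3073] [ 4.74624634 12.46864796] (347.80481719970703, 227.64168739318848) [ 522.8 -115.5   77. ] [ 521.4 -110.5   80. ]
side 90 [  83  115  119   45 3770] [ 5.26899767 14.21380806] (347.5444679260254, 227.6093978881836) [ 523.4 -115.5   77. ] [ 521.9 -110.4   80. ]
top 60 [ 103  111   79   76 4728] [9.35821152 9.82074642] (342.360595703125, 246.14314079284668) [ 521.7 -114.7   77. ] [ 521.6 -114.6   80. ]
top 75 [  99  107   87   84 5768] [10.44827938 10.74916744] (342.31834602355957, 246.1126480102539) [ 521.8 -114.6   77. ] [ 521.7 -114.5   80. ]
top 90 [  96  100   93   96 6959] [11.54043484 11.77281094] (342.29555320739746, 246.06836318969727) [ 521.9 -114.6   77. ] [ 521.8 -114.5   80. ]
```

{"name": "carry_out", "arguments": {
  "deltas": [
    [[0, 0, 0], -6, 0.6],
    [[0, 0, 0], -6, 0.6]
  ],
  "grip_force": 25
}}

```text
clock: 0.27
eef_pos: [149.2, 529.2, 227.1]
eef_rot: [-3.141, -0.0, 3.081]
wrist_force: [-0.0, 0.2, -0.2]
finger_gap: 83.6
```

{"name": "carry_out", "arguments": {
  "deltas": [
    [[0, 0, 0], -7, 0.6],
    [[0, -1, 0], -7, 0.6],
    [[0, -2, 0], -7, 0.6],
    [[-0.5, -2, 0], -7, 0.6],
    [[-0.5, -3, 0], -7, 0.6],
    [[-1, -3.5, 0], 0, 0.6],
    [[-1, -3.5, 0], 0, 0.6],
    [[-1, -3.5, 0], 0, 0.6],
    [[-1, -3.5, 0], 0, 0.6],
    [[-1, -3.5, 0], 0, 0.6],
    [[-1, -3.5, 0.5], 0, 0.6],
    [[-1, -3.5, 1], 0, 0.6],
    [[-1, -3.5, 1], 0, 0.6],
    [[-1, -3.5, 1], 0, 0.6],
    [[-0.5, -3, 1], 0, 0.6],
    [[0, -2, 1], 0, 0.6],
    [[0, -1, 0.5], 0, 0.6],
    [[0, 0, 0], 0, 0.6]
  ]
}}

```text
clock: 1.77
eef_pos: [456.8, 184.2, 166.2]
eef_rot: [3.141, -0.002, -2.598]
wrist_force: [0.1, -0.1, -0.1]
finger_gap: 56.5
```

```bash
cat > to.py <<'E'
import sys
from h import *
def to(x,y,z,yaw=None):
    s=manip.read_state(); p=s['eef_pos']; Rm=R.from_euler('xyz',s['eef_rot']).as_matrix()
    print('pos',np.round(p,1),'rot',np.round(s['eef_rot'],3),'F',np.round(s['wrist_force'],1),'M',np.round(s['moment'],2),'gap',round(s['finger_gap'],1),'t',s['clock'],'q6',s['joints'][5])
    d=Rm.T@(np.array([x,y,z])-p); print('tool delta cm',(d/10).round(2))
    if yaw is not None: print('turn deg',np.degrees((s['eef_rot'][2]-yaw+np.pi/2)%np.pi-np.pi/2))
if len(sys.argv)>3: to(*map(float,sys.argv[1:]))
E
python3 to.py 484.8 169 97 0.545
```

```text
pos [456.8 184.2 166.2] rot [ 3.141e+00 -2.000e-03 -2.598e+00] F [ 0.1 -0.1 -0.1] M [0.1  0.04 0.01] gap 56.5 t 1.7667 q6 -1.8052444089954354
tool delta cm [-1.63 -2.75  6.92]
turn deg -0.09198898877961033
```

{"name": "carry_out", "arguments": {
  "deltas": [
    [[-0.8, -1.4, 0], 0, 0.6],
    [[-0.83, -1.35, 0], 0, 0.6],
    [[0, 0, 1], 0, 0.6],
    [[0, 0, 0], 0, 0.6],
    [[0, 0, 0], 0, 0.6]
  ]
}}

```text
clock: 2.18
eef_pos: [483.8, 171.3, 156.9]
eef_rot: [3.141, -0.001, -2.595]
wrist_force: [-0.4, 0.1, 0.4]
finger_gap: 56.2
```

```bash
python3 to.py 484.8 169 97 0.545; cat > snap.py <<'E'
import sys
from h import *
n,u,v,w,f,name=sys.argv[1],*map(int,sys.argv[2:5]),float(sys.argv[5]),sys.argv[6]
p,d=vision.camera(n); np.savez(name+'.npz',p=p,d=d)
h=int(w*.75); y0=max(v-h,0);x0=max(u-w,0)
c=cv2.resize(p[y0:v+h,x0:u+w],None,fx=f,fy=f,interpolation=cv2.INTER_CUBIC)
cv2.imwrite(f'pics/{name}.png',c[:,:,::-1]); print(x0,y0,c.shape)
E
python3 snap.py side 319 310 80 5 s1
```

```text
pos [483.8 171.3 156.9] rot [ 3.141e+00 -1.000e-03 -2.595e+00] F [-0.4  0.1  0.4] M [0.11 0.03 0.  ] gap 56.2 t 2.1833 q6 -1.848354925382061
tool delta cm [ 0.03 -0.25  5.99]
turn deg 0.07499800105633869
239 250 (600, 800, 3)
```

View pics/s1.png

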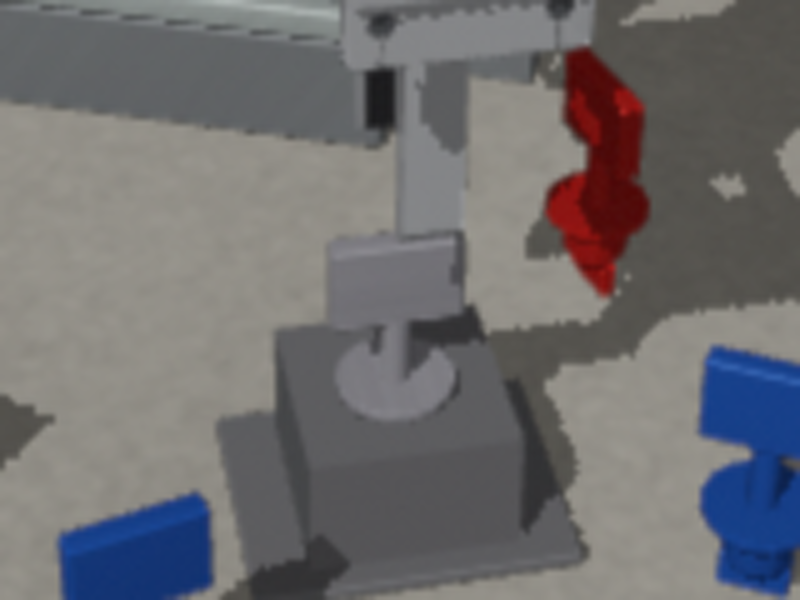

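```bash
python3 - <<'E'
from h import *
for P in [(468.8,196,135),(498.8,146.4,135),(468,196,230),(484.8,169,110)]: print(P,(proj('side',P)-[239,250])*5)
z=np.load('s1.npz'); cv2.imwrite('pics/s1f.png',z['p'][:,:,::-1])
E
```

```text
(468.8, 196, 135) [[419.95463362 235.66958996]]
(498.8, 146.4, 135) [[383.29337936 126.56904363]]
(468, 196, 230) [[427.39824009 -30.27503134]]
(484.8, 169, 110) [[399.62913253 238.41466948]]
```

View pics/s1f.png

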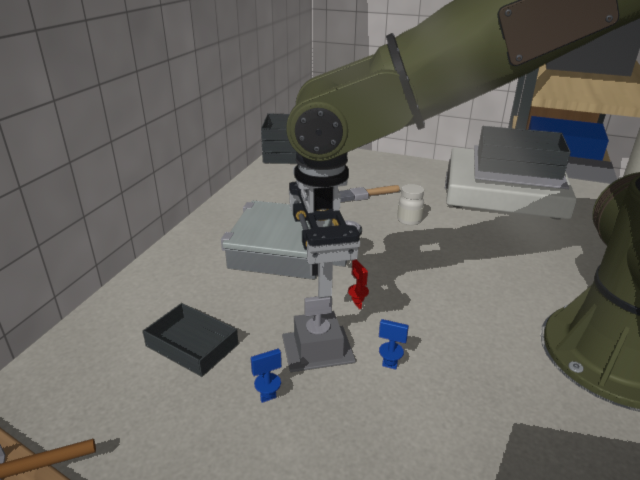

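Confirmed in the enlarged crop: the plain steel key stands on the grey stand, bow at crop (395,280), with the near finger tip at (432,238) just above it. I'm descending.

{"name": "carry_out", "arguments": {
  "deltas": [
    [[0, -0.2, 1], 0, 0.6],
    [[0, 0, 1], 0, 0.6],
    [[0, 0, 1], 0, 0.6],
    [[0, 0, 1], 0, 0.6],
    [[0, 0, 1], 0, 0.6],
    [[0, 0, 0.8], 0, 0.6],
    [[0, 0, 0], 0, 0.6],
    [[0, 0, 0], 0, 0.6]
  ]
}}

```text
clock: 2.9
eef_pos: [485.9, 168.7, 99.0]
eef_rot: [3.141, -0.001, -2.596]
wrist_force: [-0.2, 0.0, 0.1]
finger_gap: 56.7
```

```bash
python3 to.py 484.8 169 97 0.545; python3 snap.py side 319 300 80 5 s2;python3 snap.py top 230 260 60 6 t2
```

```text
pos [485.9 168.7  99. ] rot [ 3.141e+00 -1.000e-03 -2.596e+00] F [-0.2  0.   0.1] M [ 0.12 -0.01 -0.01] gap 56.7 t 2.9 q6 -1.8532735849695003
tool delta cm [0.08 0.08 0.2 ]
turn deg 0.02588909441367383
239 240 (600, 800, 3)
170 215 (540, 720, 3)
```

View pics/s2.png

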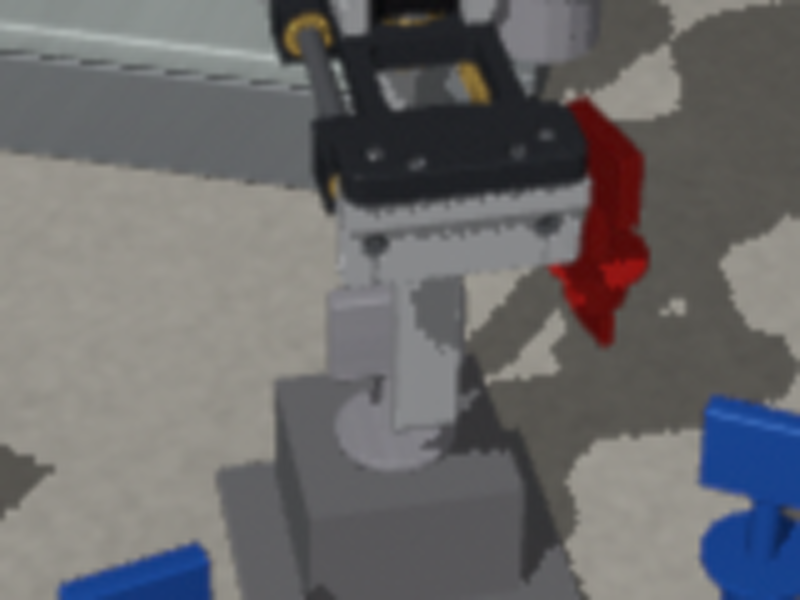

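{"name": "carry_out", "arguments": {
  "deltas": [
    [[0, 0, 0.1], 0, 0.25],
    [[0, 0, 0], 0, 0.15],
    [[0, 0, 0], 0, 0.1],
    [[0, 0, 0], 0, 0.05],
    [[0, 0, 0], 0, 0.0],
    [[0, 0, 0], 0, 0.0],
    [[0, 0, 0], 0, 0.0],
    [[0, 0, 0], 0, 0.0]
  ],
  "grip_force": 30
}}

```text
clock: 3.67
eef_pos: [485.9, 168.7, 98.4]
eef_rot: [-3.142, -0.0, -2.596]
wrist_force: [0.0, -0.0, 0.3]
finger_gap: 10.1
```

```bash
python3 to.py 484.8 169 200 0.545
```

```text
pos [485.9 168.7  98.4] rot [-3.142 -0.    -2.596] F [ 0.  -0.   0.3] M [ 0.13 -0.03  0.03] gap 10.1 t 3.6667 q6 -1.8533278180271804
tool delta cm [  0.08   0.08 -10.16]
turn deg 0.03135651004735248
```

{"name": "carry_out", "arguments": {
  "deltas": [
    [[0, 0, -0.3], 0, 0],
    [[0, 0, -0.7], 0, 0],
    [[0, 0, -1], 0, 0],
    [[0, 0, -1], 0, 0],
    [[0, 0, -1], 0, 0],
    [[0, 0, -1], 0, 0],
    [[0, 0, -1], 0, 0],
    [[0, 0, -1], 0, 0],
    [[0, 0, -1], 0, 0],
    [[0, 0, -1], 0, 0],
    [[0, 0, -0.7], 0, 0],
    [[0, 0, -0.3], 0, 0],
    [[0, 0, 0], 0, 0],
    [[0, 0, 0], 0, 0]
  ]
}}

```text
clock: 4.83
eef_pos: [485.8, 168.7, 198.2]
eef_rot: [3.141, -0.0, -2.596]
wrist_force: [0.2, -0.2, -1.8]
finger_gap: 9.6
```

```bash
python3 to.py 522.2 -115.2 195 0.144; python3 snap.py side 319 270 100 4 s3;python3 snap.py top 230 260 60 6 t3
```

```text
pos [485.8 168.7 198.2] rot [ 3.141 -0.    -2.596] F [ 0.2 -0.2 -1.8] M [ 0.03  0.08 -0.01] gap 9.6 t 4.8333 q6 -1.8533500474984317
tool delta cm [ 11.62 -26.16   0.32]
turn deg 23.006516397204166
219 195 (600, 800, 3)
170 215 (540, 720, 3)
```

View pics/s3.png

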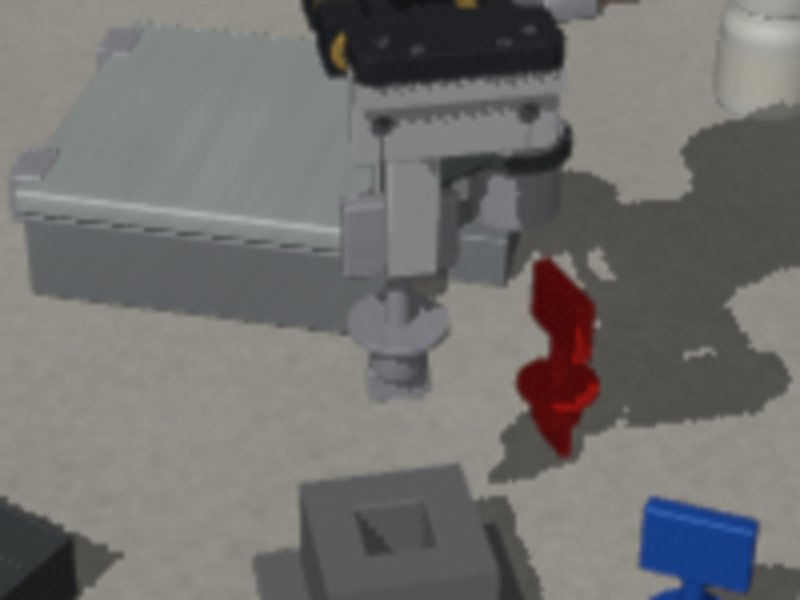

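```bash
python3 - <<'E'
from h import *
p=proj('side',[(485.8,168.7,117),(485.8,168.7,152),(485.8,168.7,170)]); print((p-[219,195])*4)
print((proj('side',[(490.8,168.7,152),(485.8,173.7,152)])-[219,195])*4)
c=cloud('side',np.load('s3.npz')['d'])
m=(c[...,2]>114)&(c[...,2]<156)&(np.hypot(c[...,0]-487,c[...,1]-168)<40)
print(m.sum())
for lo,hi in((114,130),(130,148),(148,156)):
    P=c[m&(c[...,2]>lo)&(c[...,2]<hi)]; print(lo,P.mean(0).round(1),P.min(0).round(1),P.max(0).round(1))
E
```

```text
[[397.76557148 395.68671232]
 [398.64574322 323.44941981]
 [399.11408163 285.01203676]]
[[386.52444443 320.81602277]
 [394.24246189 330.50273872]]
444
114 [485.8 171.4 123.1] [475.6 164.4 116.6] [495.6 178.4 129.9]
130 [484.2 177.2 138.2] [474.7 166.8 130.3] [496.3 181.2 145.2]
148 [485.3 173.1 154.1] [467.1 148.8 149.3] [506.  189.2 155.9]
```

{"name": "carry_out", "arguments": {
  "deltas": [
    [[0, 0, 0], 6, 0],
    [[0, 0, 0], 6, 0],
    [[0, 0, 0], 6, 0],
    [[0, 0, 0], 5, 0],
    [[0, -1, 0], 0, 0],
    [[0, -2, 0], 0, 0],
    [[0, -3, 0], 0, 0],
    [[0, -3, 0], 0, 0],
    [[0.1, -3, 0], 0, 0],
    [[0.1, -3, 0], 0, 0],
    [[0.1, -3, 0], 0, 0],
    [[0.1, -3, 0], 0, 0],
    [[0.1, -3, 0], 0, 0],
    [[0, -2, 0], 0, 0],
    [[0, -1.5, 0], 0, 0],
    [[0, -1, 0], 0, 0],
    [[0, 0, 0], 0, 0],
    [[0, 0, 0], 0, 0],
    [[0, 0, 0], 0, 0]
  ]
}}

```text
clock: 6.52
eef_pos: [521.8, -113.4, 198.3]
eef_rot: [3.141, -0.0, -2.996]
wrist_force: [0.4, 0.6, -1.0]
finger_gap: 10.0
```

```bash
python3 to.py 522.3 -115.2 195 0.144; python3 snap.py side 340 200 100 4 s4;python3 snap.py top 340 240 60 6 t4
```

```text
pos [ 521.8 -113.4  198.3] rot [ 3.141 -0.    -2.996] F [ 0.4  0.6 -1. ] M [ 0.09 -0.02 -0.05] gap 10.0 t 6.5167 q6 -1.9988969701661452
tool delta cm [-0.02 -0.19  0.33]
turn deg 0.08539275327655844
240 125 (600, 800, 3)
280 195 (540, 720, 3)
```

View pics/s4.png

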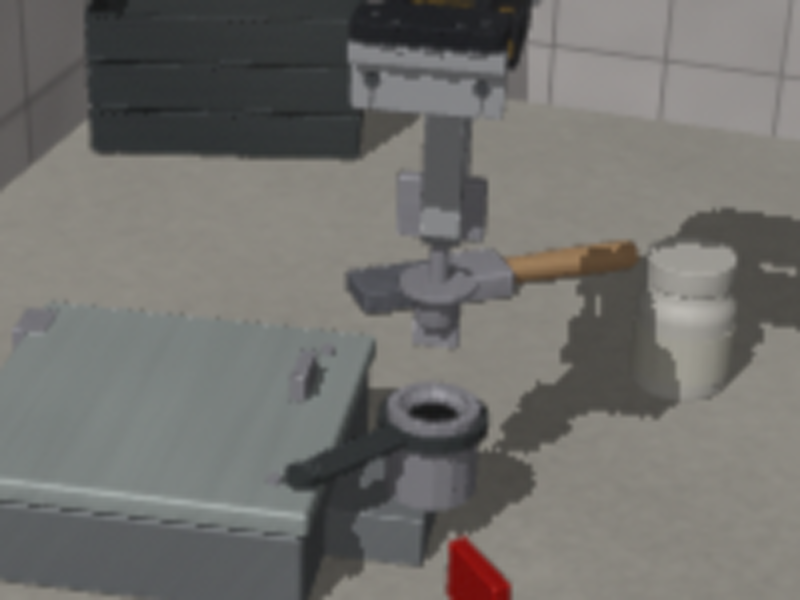

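```bash
python3 - <<'E'
from h import *
print((proj('side',[(521.8,-113.4,117),(521.8,-113.4,152),(521.8,-113.4,80),(521.8,-113.4,77),(531.8,-113.4,80),(521.8,-103.4,80)])-[240,125])*4)
z=np.load('s4.npz');g=cv2.cvtColor(z['p'],cv2.COLOR_RGB2GRAY)
c=cv2.resize(g[200:265,320:375],None,fx=10,fy=10,interpolation=cv2.INTER_CUBIC); cv2.imwrite('pics/s4z.png',c)
for zz in (117,113): print(plane('side',240+437/4,125+344/4,zz))
E
```

```text
[[434.95281757 345.14498017]
 [437.74213077 283.72442255]
 [432.10612808 407.82896106]
 [431.87974525 412.8139015 ]
 [413.78219529 404.4230199 ]
 [426.42865909 416.86672907]]
[ 521.18165466 -114.96126417  117.        ]
[ 523.20739249 -122.17082294  113.        ]
```

View pics/s4z.png

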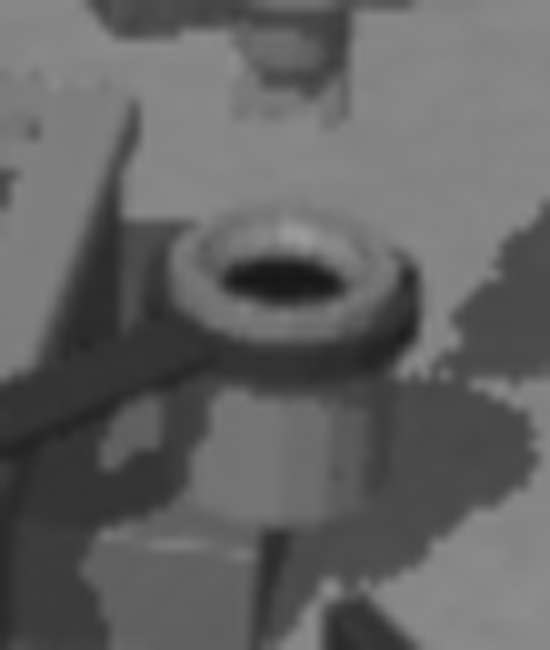

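View pics/t4.png

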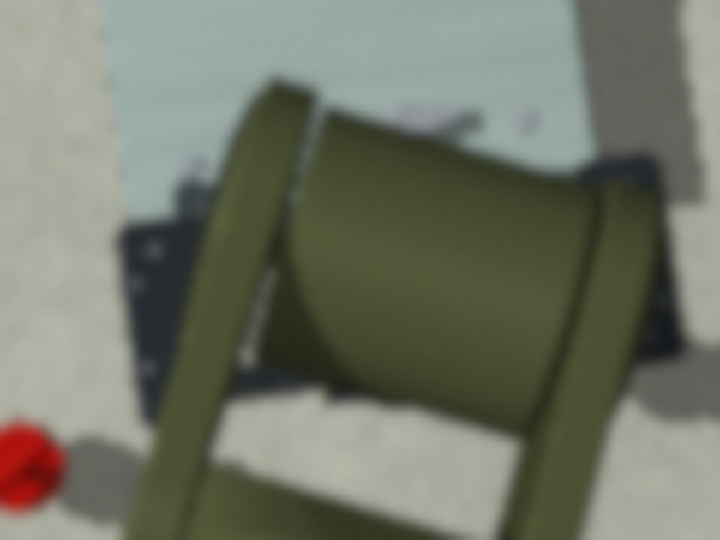

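{"name": "carry_out", "arguments": {
  "deltas": [
    [[-0.07, -0.11, 0.5], 0, 0],
    [[0, 0, 1], 0, 0],
    [[0, 0, 1], 0, 0],
    [[0, 0, 0.5], 0, 0],
    [[0, 0, 0.3], 0, 0],
    [[0, 0, 0.2], 0, 0],
    [[0, 0, 0.2], 0, 0],
    [[0, 0, 0.2], 0, 0],
    [[0, 0, 0.2], 0, 0],
    [[0, 0, 0], 0, 0],
    [[0, 0, 0], 0, 0]
  ]
}}

```text
clock: 7.53
eef_pos: [522.8, -115.1, 157.5]
eef_rot: [-3.142, 0.0, -2.998]
wrist_force: [-0.7, 0.8, -1.6]
finger_gap: 9.7
```

```bash
python3 to.py 522.6 -114.4 155 0.144
```

```text
pos [ 522.8 -115.1  157.5] rot [-3.142  0.    -2.998] F [-0.7  0.8 -1.6] M [ 0.05  0.05 -0.  ] gap 9.7 t 7.5333 q6 -1.9998824472339305
tool delta cm [0.01 0.07 0.25]
turn deg 0.004296446547475015
```

{"name": "carry_out", "arguments": {
  "deltas": [
    [[0, 0.04, 0.1], 0, 0],
    [[0, 0, 0.1], 0, 0],
    [[0, 0, 0.1], 0, 0],
    [[0, 0, 0], 0, 0]
  ]
}}

```text
clock: 7.87
eef_pos: [522.7, -114.6, 154.2]
eef_rot: [3.142, -0.0, -2.997]
wrist_force: [-0.5, -1.0, -1.0]
finger_gap: 9.5
```

{"name": "carry_out", "arguments": {
  "deltas": [
    [[0, 0, 0.1], 0, 0],
    [[0, 0, 0.1], 0, 0],
    [[0, 0, 0.1], 0, 0],
    [[0, 0, 0], 0, 0]
  ]
}}

```text
clock: 8.2
eef_pos: [522.7, -114.6, 151.2]
eef_rot: [3.141, -0.0, -2.997]
wrist_force: [-1.1, -0.1, -1.4]
finger_gap: 9.8
```

```bash
python3 to.py 522.6 -114.4 155 0.144
```

```text
pos [ 522.7 -114.6  151.2] rot [ 3.141 -0.    -2.997] F [-1.1 -0.1 -1.4] M [-0.02  0.18  0.04] gap 9.8 t 8.2 q6 -1.9991726372311762
tool delta cm [ 0.    0.02 -0.38]
turn deg 0.005552346781748662
```

{"name": "carry_out", "arguments": {
  "deltas": [
    [[0, 0, 0.1], 0, 0],
    [[0, 0, 0.1], 0, 0],
    [[0, 0, 0.1], 0, 0],
    [[0, 0, 0.1], 0, 0],
    [[0, 0, 0], 0, 0],
    [[0, 0, 0], 0, 0]
  ]
}}

```text
clock: 8.7
eef_pos: [522.7, -114.6, 147.3]
eef_rot: [3.142, -0.0, -2.997]
wrist_force: [-0.8, -0.8, -1.9]
finger_gap: 10.2
```

{"name": "carry_out", "arguments": {
  "deltas": [
    [[0, 0, 0.1], 0, 0],
    [[0, 0, 0.1], 0, 0],
    [[0, 0, 0.1], 0, 0],
    [[0, 0, 0.1], 0, 0],
    [[0, 0, 0], 0, 0],
    [[0, 0, 0], 0, 0]
  ]
}}

```text
clock: 9.2
eef_pos: [522.7, -114.6, 143.4]
eef_rot: [3.142, -0.0, -2.998]
wrist_force: [-1.6, -0.6, -0.9]
finger_gap: 10.0
```

```bash
python3 to.py 522.6 -114.4 155 0.144
```

```text
pos [ 522.7 -114.6  143.4] rot [ 3.142 -0.    -2.998] F [-1.6 -0.6 -0.9] M [-0.22  0.39 -0.03] gap 10.0 t 9.2 q6 -1.9991742638688288
tool delta cm [ 0.01  0.03 -1.16]
turn deg 0.003183784486474445
```

{"name": "carry_out", "arguments": {
  "deltas": [
    [[0.05, 0, 0.05], 0, 0],
    [[0, 0, 0.05], 0, 0],
    [[0, 0, 0.05], 0, 0],
    [[0, 0, 0.05], 0, 0],
    [[0, 0, 0], 0, 0],
    [[0, 0, 0], 0, 0]
  ]
}}

```text
clock: 9.7
eef_pos: [522.4, -114.7, 141.6]
eef_rot: [-3.141, 0.001, -2.997]
wrist_force: [0.7, -0.1, 2.4]
finger_gap: 10.0
```

```bash
python3 to.py 522.6 -114.4 155 0.144
```

```text
pos [ 522.4 -114.7  141.6] rot [-3.141e+00  1.000e-03 -2.997e+00] F [ 0.7 -0.1  2.4] M [-0.02 -0.16  0.02] gap 10.0 t 9.7 q6 -1.9995986819377143
tool delta cm [-0.02  0.03 -1.34]
turn deg 0.00691552425799264
```

{"name": "carry_out", "arguments": {
  "deltas": [
    [[0, 0, 0.1], 2, 0],
    [[0, 0, 0], 2, 0],
    [[0, 0, 0], 0, 0],
    [[0, 0, 0], 0, 0]
  ]
}}

```text
clock: 10.03
eef_pos: [522.3, -114.6, 140.5]
eef_rot: [3.142, 0.0, -3.066]
wrist_force: [0.2, 0.2, 2.3]
finger_gap: 9.7
```

{"name": "carry_out", "arguments": {
  "deltas": [
    [[0, 0, 0], 2, 0],
    [[0, 0, 0], 2, 0],
    [[0, 0, 0], 0, 0],
    [[0, 0, 0], 0, 0]
  ]
}}

```text
clock: 10.37
eef_pos: [522.3, -114.6, 140.5]
eef_rot: [3.141, 0.0, -3.135]
wrist_force: [-0.2, 1.6, 3.1]
finger_gap: 9.8
```

{"name": "carry_out", "arguments": {
  "deltas": [
    [[0, 0, 0], 2, 0],
    [[0, 0, 0], 2, 0],
    [[0, 0, 0], 0, 0],
    [[0, 0, 0], 0, 0]
  ]
}}

```text
clock: 10.7
eef_pos: [522.3, -114.7, 140.5]
eef_rot: [3.142, -0.0, 3.078]
wrist_force: [-0.6, 0.8, 2.4]
finger_gap: 9.6
```

```bash
python3 to.py 522.6 -114.4 155 0.144
```

```text
pos [ 522.3 -114.7  140.5] rot [ 3.142 -0.     3.078] F [-0.6  0.8  2.4] M [0.35 0.01 0.06] gap 9.6 t 10.7 q6 -1.7923369725796623
tool delta cm [-0.03  0.03 -1.45]
turn deg -11.867428996322527
```

{"name": "carry_out", "arguments": {
  "deltas": [
    [[0, 0, 0], 2, 0],
    [[0, 0, 0], 2, 0],
    [[0, 0, 0], 0, 0],
    [[0, 0, 0], 0, 0]
  ]
}}

```text
clock: 11.03
eef_pos: [522.1, -114.8, 140.2]
eef_rot: [-3.141, -0.0, 3.009]
wrist_force: [-0.7, -0.2, -0.7]
finger_gap: 9.5
```

{"name": "carry_out", "arguments": {
  "deltas": [
    [[0, 0, 0], 2, 0],
    [[0, 0, 0], 2, 0],
    [[0, 0, 0], 0, 0],
    [[0, 0, 0], 0, 0]
  ]
}}

```text
clock: 11.37
eef_pos: [522.1, -114.7, 140.2]
eef_rot: [-3.142, -0.001, 2.939]
wrist_force: [-0.4, -0.4, -1.3]
finger_gap: 9.7
```

```bash
python3 to.py 522.6 -114.4 155 0.144
```

```text
pos [ 522.1 -114.7  140.2] rot [-3.142e+00 -1.000e-03  2.939e+00] F [-0.4 -0.4 -1.3] M [ 0.01 -0.05  0.04] gap 9.7 t 11.3667 q6 -1.6528862599510936
tool delta cm [-0.04  0.04 -1.48]
turn deg -19.858981709245988
```

The push fell away from +2.4 to about -1 N (baseline), so the blade has dropped in at a yaw of about 2.94. I'm now sinking it home in small steps.

{"name": "carry_out", "arguments": {
  "deltas": [
    [[0, 0, 0.1], 0, 0],
    [[0, 0, 0.1], 0, 0],
    [[0, 0, 0.1], 0, 0],
    [[0, 0, 0], 0, 0],
    [[0, 0, 0], 0, 0]
  ]
}}

```text
clock: 11.78
eef_pos: [522.2, -114.7, 137.3]
eef_rot: [-3.142, -0.0, 2.937]
wrist_force: [-0.3, -0.1, -0.8]
finger_gap: 9.9
```

{"name": "carry_out", "arguments": {
  "deltas": [
    [[0, 0, 0.1], 0, 0],
    [[0, 0, 0.1], 0, 0],
    [[0, 0, 0.05], 0, 0],
    [[0, 0, 0], 0, 0],
    [[0, 0, 0], 0, 0]
  ]
}}

```text
clock: 12.2
eef_pos: [522.2, -114.7, 134.9]
eef_rot: [-3.142, -0.0, 2.937]
wrist_force: [0.5, -0.1, -1.3]
finger_gap: 9.8
```

```bash
python3 to.py 522.6 -114.4 131.4 0.144
```

```text
pos [ 522.2 -114.7  134.9] rot [-3.142 -0.     2.937] F [ 0.5 -0.1 -1.3] M [ 0.   -0.01  0.08] gap 9.8 t 12.2 q6 -1.6505297707090434
tool delta cm [-0.03  0.04  0.35]
turn deg -19.99470137431858
```

{"name": "carry_out", "arguments": {
  "deltas": [
    [[0, 0, 0.1], 0, 0],
    [[0, 0, 0.1], 0, 0],
    [[0, 0, 0.05], 0, 0],
    [[0, 0, 0], 0, 0],
    [[0, 0, 0], 0, 0]
  ]
}}

```text
clock: 12.62
eef_pos: [522.2, -114.7, 132.4]
eef_rot: [-3.142, -0.0, 2.937]
wrist_force: [1.0, 0.2, -1.5]
finger_gap: 9.7
```

{"name": "carry_out", "arguments": {
  "deltas": [
    [[0, 0, 0.05], 0, 0],
    [[0, 0, 0.05], 0, 0],
    [[0, 0, 0], 0, 0],
    [[0, 0, 0], 0, 0]
  ]
}}

```text
clock: 12.95
eef_pos: [522.3, -114.7, 131.4]
eef_rot: [-3.142, 0.0, 2.937]
wrist_force: [-1.1, -0.1, -1.6]
finger_gap: 9.8
```

```bash
python3 to.py 522.6 -114.4 131.4 0.144
```

```text
pos [ 522.3 -114.7  131.4] rot [-3.142  0.     2.937] F [-1.1 -0.1 -1.6] M [-0.12 -0.01  0.01] gap 9.8 t 12.95 q6 -1.6504906495149747
tool delta cm [-0.03  0.04  0.  ]
turn deg -19.99571027793932
```

{"name": "carry_out", "arguments": {
  "deltas": [
    [[0, 0, 0.05], 0, 0],
    [[0, 0, 0.05], 0, 0],
    [[0, 0, 0], 0, 0],
    [[0, 0, 0], 0, 0]
  ]
}}

```text
clock: 13.28
eef_pos: [522.3, -114.7, 130.5]
eef_rot: [-3.142, 0.0, 2.937]
wrist_force: [-0.0, 0.2, 0.9]
finger_gap: 9.6
```

```bash
python3 to.py 522.6 -114.4 131.4 0.144; python3 snap.py side 345 215 60 6 s5
```

```text
pos [ 522.3 -114.7  130.5] rot [-3.142  0.     2.937] F [-0.   0.2  0.9] M [-0.    0.09  0.05] gap 9.6 t 13.2833 q6 -1.6504880656162633
tool delta cm [-0.02  0.04 -0.09]
turn deg -19.99679332609173
285 170 (540, 720, 3)
```

View pics/s5.png

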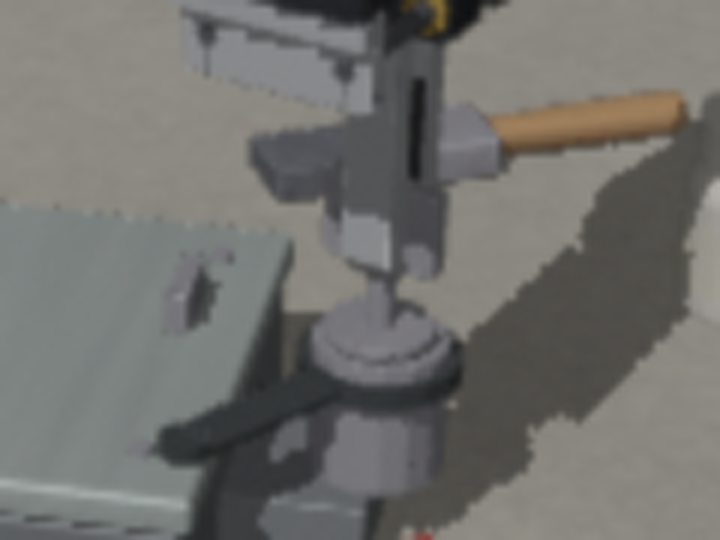

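Key is home: slight spring force, flange just above the rim, and the tongue is still open with its tip at crop (180,445). Turning clockwise.

{"name": "carry_out", "arguments": {
  "deltas": [
    [[0, 0, -0.02], 2, 0],
    [[0, 0, 0], 3, 0],
    [[0, 0, 0], 3, 0],
    [[0, 0, 0], 3, 0],
    [[0, 0, 0], 3, 0],
    [[0, 0, 0], 3, 0],
    [[0, 0, 0], 3, 0],
    [[0, 0, 0], 0, 0]
  ]
}}

```text
clock: 14.0
eef_pos: [522.2, -114.8, 130.7]
eef_rot: [-3.141, 0.0, 2.585]
wrist_force: [-0.4, -1.3, 0.9]
finger_gap: 9.9
```

```bash
python3 to.py 522.6 -114.4 131.4 0.144; python3 snap.py side 345 215 60 6 s6
```

```text
pos [ 522.2 -114.8  130.7] rot [-3.141  0.     2.585] F [-0.4 -1.3  0.9] M [-0.35  0.27  0.04] gap 9.9 t 14.0 q6 -1.2989925934831295
tool delta cm [-0.01  0.05 -0.07]
turn deg -40.13449318505411
285 170 (540, 720, 3)
```

View pics/s6.png

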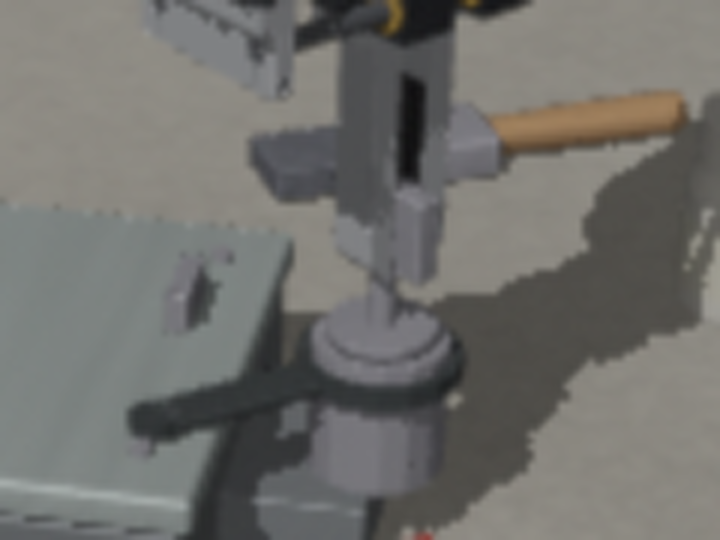

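The tongue tip has moved to crop (150,418), following the key. Continuing.

{"name": "carry_out", "arguments": {
  "deltas": [
    [[0, 0, 0], 3, 0],
    [[0, 0, 0], 3, 0],
    [[0, 0, 0], 3, 0],
    [[0, 0, 0], 3, 0],
    [[0, 0, 0], 3, 0],
    [[0, 0, 0], 3, 0],
    [[0, 0, 0], 0, 0],
    [[0, 0, 0], 0, 0]
  ]
}}

```text
clock: 14.72
eef_pos: [522.3, -114.6, 130.7]
eef_rot: [3.141, 0.0, 2.276]
wrist_force: [0.1, 0.9, 1.5]
finger_gap: 9.9
```

{"name": "carry_out", "arguments": {
  "deltas": [
    [[0, 0, 0], 3, 0],
    [[0, 0, 0], 3, 0],
    [[0, 0, 0], 3, 0],
    [[0, 0, 0], 3, 0],
    [[0, 0, 0], 2, 0],
    [[0, 0, 0], 0, 0],
    [[0, 0, 0], 0, 0]
  ]
}}

```text
clock: 15.3
eef_pos: [522.5, -114.6, 130.8]
eef_rot: [3.141, 0.0, 2.032]
wrist_force: [1.2, 1.4, 0.8]
finger_gap: 9.7
```

```bash
python3 to.py 522.6 -114.4 131.4 0.144; python3 snap.py side 335 210 60 6 s7
```

```text
pos [ 522.5 -114.6  130.8] rot [3.141 0.    2.032] F [1.2 1.4 0.8] M [ 0.49 -0.53  0.03] gap 9.7 t 15.3 q6 -0.7459227663257287
tool delta cm [ 0.01  0.02 -0.06]
turn deg -71.82288012532423
275 165 (540, 720, 3)
```

View pics/s7.png

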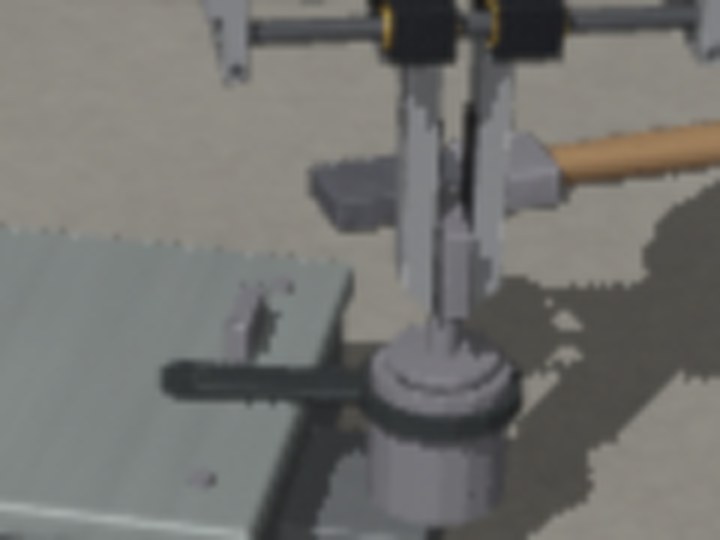

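```bash
python3 - <<'E'
from h import *
L=np.array([522.3,-114.6])
for nm,u,v in (('open',285+180/6,170+438/6),('mid',285+148/6,170+413/6),('now',275+175/6,165+377/6)):
    P=plane('side',u,v,74); d=P[:2]-L; print(nm,P.round(1),np.hypot(*d),np.arctan2(d[1],d[0])-0.144)
for n,(u0,v0),f in(('s5',(285,170),6),('s7',(275,165),6)):
  for a in (0.9,0.8,0.1,0.05,0):
    th=0.144+a; print(n,a,((proj('side',[(L[0]+94*np.cos(th),L[1]+94*np.sin(th),74)])-[u0,v0])*6).round())
c=cloud('side',np.load('s7.npz')['d']); z=np.load('s7.npz')['p'].astype(int)
m=(c[...,2]>69)&(c[...,2]<79)&(z.sum(-1)<230); d=c[...,:2]-L; r=np.hypot(d[...,0],d[...,1]); m&=(r>40)&(r<100)&(d[...,0]>0)
a=np.arctan2(d[...,1],d[...,0])[m]-0.144; print(m.sum(),np.median(a),a.mean())
E
python3 snap.py top 340 240 60 6 t7
```

```text
open [567.5 -38.6  74. ] 88.47793363303387 0.8903328954382034
mid [583.1 -49.8  74. ] 88.91104880455062 0.6733077384947432
now [609.6 -87.2  74. ] 91.4892768627627 0.16037464838720153
s5 0.9 [[169. 445.]]
s5 0.8 [[152. 433.]]
s5 0.1 [[109. 339.]]
s5 0.05 [[111. 332.]]
s5 0 [[114. 326.]]
s7 0.9 [[229. 475.]]
s7 0.8 [[212. 463.]]
s7 0.1 [[169. 369.]]
s7 0.05 [[171. 362.]]
s7 0 [[174. 356.]]
159 0.16947880892870917 0.13376493794212838
280 195 (540, 720, 3)
```

View pics/t7.png

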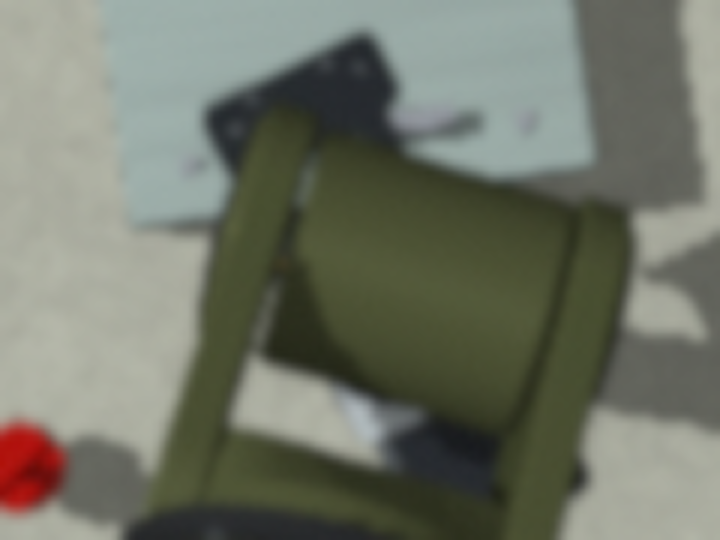

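The tongue reads about 0.74 rad, lagging the key by play plus windup as expected. I'll turn a little more.

{"name": "carry_out", "arguments": {
  "deltas": [
    [[0, 0, 0], 2, 0],
    [[0, 0, 0], 2, 0],
    [[0, 0, 0], 2, 0],
    [[0, 0, 0], 2, 0],
    [[0, 0, 0], 1, 0],
    [[0, 0, 0], 0, 0],
    [[0, 0, 0], 0, 0],
    [[0, 0, 0], 0, 0]
  ]
}}

```text
clock: 16.07
eef_pos: [522.5, -114.6, 130.8]
eef_rot: [3.141, 0.0, 1.873]
wrist_force: [4.1, 2.9, 1.7]
finger_gap: 9.6
```

```bash
python3 to.py 522.6 -114.4 131.4 0.144; python3 snap.py side 335 210 60 6 s8;cat > tg.py <<'E'
import sys
from h import *
L=np.array([522.3,-114.6])
for n in sys.argv[1:]:
    f=np.load(n+'.npz'); c=cloud('side',f['d']); z=f['p'].astype(int)
    m=(c[...,2]>69)&(c[...,2]<79)&(z.sum(-1)<230); d=c[...,:2]-L; r=np.hypot(d[...,0],d[...,1]); m&=(r>40)&(r<100)&(d[...,0]>0)
    a=np.arctan2(d[...,1],d[...,0])[m]-0.144; q=r[m]; print(n,m.sum(),np.median(a),np.median(a[q>70]))
E
python3 tg.py s5 s6 s7 s8
```

```text
pos [ 522.5 -114.6  130.8] rot [3.141 0.    1.873] F [4.1 2.9 1.7] M [ 0.66 -1.06  0.06] gap 9.6 t 16.0667 q6 -0.5872650300514147
tool delta cm [ 0.02  0.02 -0.06]
turn deg -80.91466469966211
275 165 (540, 720, 3)
s5 171 0.9161873795456322 0.9112577267020817
s6 166 0.7265106879074741 0.7211738136874846
s7 159 0.16947880892870917 0.1622821440025509
s8 157 0.02462739034200903 0.002047801745539174
```

View pics/s8.png

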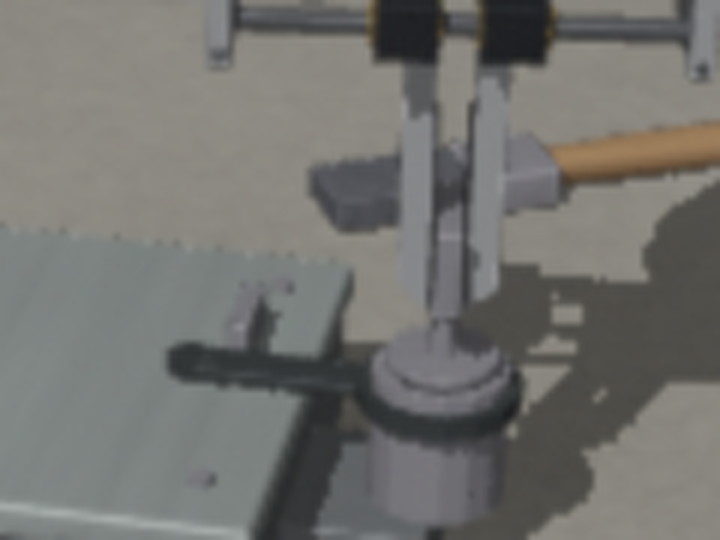

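Tongue is at its stop, lying along the case's x beside the lug (measured about 0.01–0.02 rad off). I'll relieve the side load, then release gently and go straight up.

{"name": "carry_out", "arguments": {
  "deltas": [
    [[0.01, 0.03, 0], -1, 0],
    [[0.01, 0.02, 0], 0, 0],
    [[0, 0, 0], 0, 0],
    [[0, 0, 0], 0, 0]
  ],
  "grip_force": 10
}}

```text
clock: 16.45
eef_pos: [522.6, -114.5, 130.6]
eef_rot: [-3.141, 0.0, 1.89]
wrist_force: [3.0, 0.4, 1.0]
finger_gap: 10.0
```

```bash
python3 to.py 522.6 -114.4 131.4 0.144
```

```text
pos [ 522.6 -114.5  130.6] rot [-3.141  0.     1.89 ] F [3.  0.4 1. ] M [ 0.17 -0.65  0.02] gap 10.0 t 16.45 q6 -0.6027232296296969
tool delta cm [ 0.01 -0.   -0.08]
turn deg -79.98055013288928
```

{"name": "carry_out", "arguments": {
  "deltas": [
    [[0, 0.02, 0], 0, 0],
    [[0, 0, 0], 0, 0.13],
    [[0, 0, 0], 0, 0.18],
    [[0, 0, 0], 0, 0.25],
    [[0, 0, 0], 0, 0.35],
    [[0, 0, 0], 0, 0.4],
    [[0, 0, 0], 0, 0.4],
    [[0, 0, 0], 0, 0.4]
  ]
}}

```text
clock: 17.12
eef_pos: [522.8, -114.3, 130.6]
eef_rot: [-3.141, -0.0, 1.889]
wrist_force: [-0.1, 0.3, -0.1]
finger_gap: 37.2
```

{"name": "carry_out", "arguments": {
  "deltas": [
    [[0, 0, -0.5], 0, 0.4],
    [[0, 0, -1], 0, 0.4],
    [[0, 0, -1], 0, 0.4],
    [[0, 0, -1], 0, 0.4],
    [[0, 0, -1], 0, 0.4],
    [[0, 0, -2], 0, 0.4],
    [[0, 0, -2], 0, 0.4],
    [[0, 0, -2], 0, 0.4],
    [[0, 0, -1], 0, 0.4],
    [[0, 0, 0], 0, 0.4],
    [[0, 0, 0], 0, 0.4]
  ]
}}

```text
clock: 18.03
eef_pos: [522.8, -114.3, 245.5]
eef_rot: [3.141, 0.0, 1.889]
wrist_force: [0.2, 1.4, 0.0]
finger_gap: 37.7
```

```bash
python3 to.py 522.6 -114.4 131.4 0.144; python3 snap.py side 335 210 60 6 s9; python3 tg.py s9; python3 - <<'E'
from h import *
c=cloud('side',np.load('s9.npz')['d']); L=np.array([522.4,-114.6])
r=np.hypot(c[...,0]-L[0],c[...,1]-L[1])
m=(r<30)&(c[...,2]>100)&(c[...,2]<160); P=c[m]; print(P[:,2].max(),np.percentile(P[:,2],97),P[:,:2].mean(0))
for z in (80,86,111,127,143): print(z,((proj('side',(522.4,-114.6,z))-[275,165])*6).round())
E
```

```text
pos [ 522.8 -114.3  245.5] rot [3.141 0.    1.889] F [0.2 1.4 0. ] M [-0.06  0.04  0.01] gap 37.7 t 18.0333 q6 -0.6022223094468043
tool delta cm [-0.   -0.02 11.41]
turn deg -79.99737454561664
275 165 (540, 720, 3)
s9 162 0.032217397297797046 0.011233629179091528
145.40200549369672 144.3518334630404 [ 520.12116536 -106.75561655]
80 [[438. 370.]]
86 [[438. 355.]]
111 [[441. 291.]]
127 [[443. 250.]]
143 [[445. 208.]]
```

View pics/s9.png

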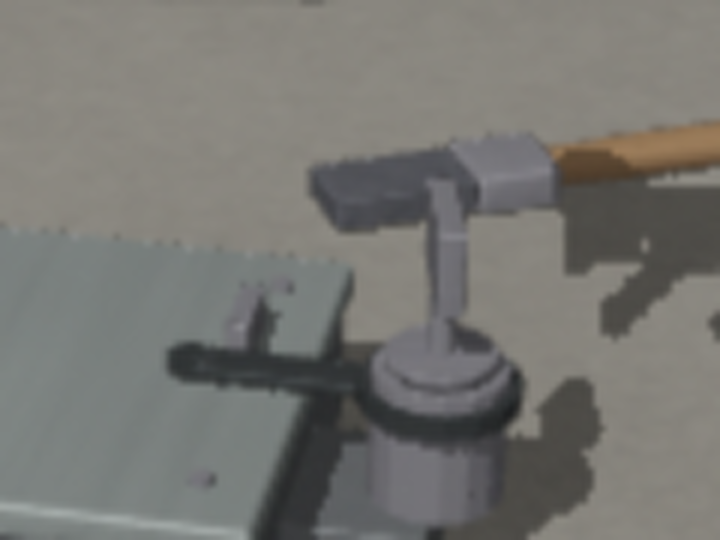

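The key stands upright in the lock, with its flange at crop (440,358) just above the rim and its bow at (447,240). The tongue runs from the ring to its tip at (180,360), beside the lug at (245,315). The gripper is clear and the brush hasn't moved.

```bash
python3 -c "
from h import *
print(workorder.sign_off())"
```

```text
the job is handed in; nothing more can be done
None
```

The case is locked and the job is handed in, about 18 s into the 72 s allowed. `sign_off` gave no verdict.

- **Finding the keyway:** I lifted the steel key from its stand, put it in the barrel and pressed with about 4 N. A clockwise sweep alone found the keyway about 16–20° from the case's x, so I did not need to turn back. There the push fell away to nothing.
- **Home and turned:** I pushed the key home to about 30.8 mm below the rim, judged from the arm's height, where it met light spring resistance. I then turned it clockwise about 61° until the tongue reached its stop, eased it back 1° to relieve it, and let go.
- **Last checks:**
  - The tongue is about 0.01–0.03 rad from the case's x, at its stop beside the lug.
  - The key stands upright over the lock axis. By depth its top is at 144–145 mm against 143 mm when fully home, which agrees within the 2 mm camera error.
  - The gripper is open and about 115 mm higher.
  - The brush shows no movement in the last view. The tin and jar were not in that view, but nothing I did went near them.
- **Force on the key:** the wrist force stayed below about 6 N, with the highest side load (about 5 N) just before release. The force between key and lock is not measured directly, so I can't confirm the 25 N limit itself.

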